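# Bolt down the sprung hatch of a model crate

## Task

Shut and bolt the plywood show crate: draw the sprung hatch down and hold it while you feel the barrel bolt into its keeper, which does not sit quite at the nominal height; shoot the bolt fully home and turn its handle right down into the notch. Work by feel and gently - do not ram the bolt, force the handle or bear hard on the hatch - then let go, leaving everything else on the crate and the table where it is.

Things in the scene. Friction and masses are not known exactly. Their poses are not given: they have to be found in the camera images.
- crate: Plywood crate with a pale timber frame on top, 300 x 400 x 130 mm (own x, y, z), fixed to the table; its level top is 130 mm above the table. Origin at the centre of its underside. Its x axis runs along the hatch's hinge line; its -y axis points from the hinges across the hatch to the keeper. Turned up to 0.35 rad about vertical.
- hatch (a joint): Opening angle of the inset plywood hatch (200 mm along x, 250 mm from hinge line to free edge, 12 mm thick): 0 = level with the frame, 0.27 to 0.42 rad at the start (free edge raised). Sprung hinges hold it ajar and push it up whenever it is let go unbolted: at the bolt handle it takes about 2 N near the start and 7 N at level. At -0.036 rad (free edge 9 mm below level) it meets a solid ledge.
- hatch_hinge (a point): Point on the hinge line, level with the hatch's top face, mid-width. Its axes turn with the hatch: x along the hinge line, -y along the hatch's face to its free edge, z out of the face. At angle 0 they are parallel to the crate's, and the point lies at (0, 150, 130) mm in the crate's frame; opening turns the hatch about -x.
- bolt (a joint): How far the steel barrel bolt on the hatch is shot, m. It slides towards the hatch's -y along a line 22 mm above its face at mid-width; drag about 3 N. 0 = drawn back (nose 3 mm short of the free edge), 0 to 0.010 at the start, about 0.015 = nose at the loop's face, about 0.0405 = stopped by the end of its slot, fully home. The handle finds the notch only above about 0.038.
- handle (a joint): Roll of the bolt and its handle about the bolt's length, rad: 0 = handle standing straight out of the hatch's face (play of 0.1 either way in the slot), growing to 1.5 = laid right down in the notch, towards the crate's +x side. Slight friction (about 1 N at its end); it stays where it is left.
- grip (a point): Point on the handle's centre line to grip it, 34 mm from the bolt's axis. The handle is a round steel stem 11 mm thick, its rounded end 57.5 mm from the axis, standing out of a slot in the barrel, whose top is 11 mm from the axis. With bolt = b mm and handle upright it lies at (0, -184 - b, 56) mm from hatch_hinge in its axes. Axes as the hatch's but rolling with the handle (z along the stem).
- nose (a point): Centre of the bolt's flat nose (bolt 14 mm thick, 1 mm bevel), 63 mm from the handle towards -y.
- notch (a point): Middle of the notch in the barrel's +x side, at the height of the bolt's axis and 10 mm to the side of it; 13.5 mm wide for the 11 mm stem. The barrel is 23 mm wide on a 50 x 68 mm plate and a timber packer 56 mm wide; the plate's face is 13 mm and the hatch's face 22 mm below the axis.
- keeper_mid (a point): Nominal middle of the keeper's mouth on the hatch side, 22 mm above the crate's top, 12 mm beyond the hatch's free edge, in line with the bolt when the hatch is level. The loop itself really sits anywhere from 7 mm lower to 7 mm higher than this; no reading tells it. Feel for it with the bolt, easing the hatch up or down (1 mm here = 0.0038 rad of hatch).
- rod: The sliding steel bolt with its handle, one piece; origin on the bolt's axis at the handle, axes as point grip.
- barrel: The bolt's steel barrel and plate on the hatch, slotted on top; origin and axes as hatch_hinge.
- keeper: The keeper on the frame: foot 64 mm wide, two slotted uprights 40 mm high (34 mm over both), and clamped between them the loop that takes the bolt: opening 16 mm wide and high, 16 mm deep, bars 4 mm thick. The bolt enters only when held within about 1 to 1.5 mm of the loop's height. Origin at the centre of the foot, axes as the crate's; it does not show the loop's height.
- panel: The hatch's plywood panel; origin and axes as hatch_hinge.
- ledge: The timber ledge in the crate under the hatch's free edge; origin and axes as the crate's.
- paint_jar: Bystander: small glass paint jar with white lid, 30 mm across, 40 mm high, standing on the crate's frame at its far hinge-side corner. Origin at the centre of its foot.
- tweezers: Bystander: steel tweezers 115 mm long, 4 mm high, lying on the frame beyond the keeper. Origin at the middle of the underside, x along them.
- amber_bottle: Bystander: brown bottle, 48 mm across, 115 mm high. Origin at the centre of its foot.
- dish: Bystander: open glass dish, 90 mm across, 28 mm high. Origin at the centre of its foot.
- kit_box: Bystander: closed cardboard kit box, 190 x 280 x 46 mm. Origin at the centre of its underside.
- water_bottle: Bystander: clear water bottle, 62 mm across, 200 mm high. Origin at the centre of its foot.
- nippers: Bystander: small black-handled nippers, 115 mm long, 14 mm high. Origin under the middle, x along them.

How it is judged:
On the way, in this order (a step that is already met when the one before it is completed fails the run):
1. the hatch is drawn down shut (free edge no more than 12 mm above the frame) (value of joint hatch below 0.05 rad), for 0.1 s.
2. the bolt is shot fully home in its keeper (37 mm or more), the hatch shut, the handle not yet turned (value of joint bolt above 0.037 m and value of joint hatch below 0.04 rad and value of joint handle below 0.6 rad), for 0.2 s.
At the end, for the whole second after the job is handed in: The bolt is shot 37 mm or more through the keeper, its handle is laid down in the notch (1.3 rad or more), the hatch is held shut (free edge no more than 10 mm above the frame), all is at rest, and every bystander is within 20 mm of where it stood (value of joint bolt above 0.037 m and value of joint handle above 1.3 rad and value of joint hatch below 0.04 rad and velocity of joint each of handle, hatch below 0.05 rad/s and distance of each of paint_jar, tweezers, amber_bottle, dish, kit_box, water_bottle, nippers from where it was at the start of the episode below 0.02 m); the robot touches nothing.
It fails at once if the bolt is rammed against the keeper with more than 35 N (contact force between rod and keeper above 35 N).
It fails at once if the handle is forced against the barrel (end of the slot, edge of the notch) with more than 35 N (contact force between rod and barrel above 35 N).
It fails at once if the hatch is borne down on its ledge with more than 35 N (contact force between panel and ledge above 35 N).
It fails at once if the paint jar, the brown bottle or the water bottle is tipped over (angle between any of paint_jar, amber_bottle, water_bottle's own z axis and vertical above 0.6 rad).
It also fails if it takes over 72 s, if anything falls off the work surface, if the arm or the gripper's body presses on something with over 40 N, if the wrist force passes 120 N, or if a joint passes its speed limit or range.

## Robot

A 6-joint arm with a two-finger parallel gripper is mounted at the origin on the work surface. World frame = base frame: x ahead of the robot, y to its left, z up, the work surface at z = 0. Lengths are in m, angles in rad, forces in N, time in s.
With the tool pointing down it reaches from about 0.325 to 0.85 m from the base axis. Payload 4.4 kg.
Tool frame: the origin (TCP) lies midway between the tips of the shut fingers; the grasp point (between the pads) lies 19 mm behind it; z points along the fingers, y is the direction in which the jaws open and shut (so a half turn about z gives the same grasp; the last joint's range is limited). The gripper opens to 94 mm and grips with 3 to 60 N. Pads are 16 mm wide; open, the fingers measure 119 mm over their backs; the gripper's body (75 mm by 177 mm) begins 78 mm behind the grasp point.
Start: joints at [-1.49, 0.207, 1.542, -0, 1.393, -0.15], TCP at [0.132, -0.56, 0.205] pointing down, gripper open.
Joint ranges: [-2.73, 2.73], [-0.86, 2.22], [0.23, 2.46], [-1.11, 4.25], [0.08, 2.63], [-2.82, 2.82]. Speed limits (rad/s): [2.79, 2.79, 3.14, 3.14, 3.14, 3.14].

## Interface

Orientations are given as a unit quaternion [x, y, z, w].
In Python, from rig import manip gives the robot as it stands.
- The arm moves only by the tool carry_out, never from a script. Its argument "targets" is a list that holds one entry, the list of rows, each a list of 7 numbers: the shift along the tool's x, y, z in mm, then the turn, a rotation vector about the tool's x, y, z in degrees, then the finger opening in mm, from 0 to 94. In form: [[[dx, dy, dz, ax, ay, az, gripper], ...]]. A call has exactly 5 rows; each row is the pose to reach, as a shift and turn from the pose commanded when the call began, along the tool's axes at that moment; what a row does not reach only later rows make up. A row lasts 1/12 s, in which the tool goes at most 41.7 mm and 7.16 degrees, less where a joint would pass 70% of its speed; a pose out of reach is approached as far as the arm can. A call with a gripper value outside its range is refused whole. The fingers move at their own pace and stop on an object; the grip force is fixed at half the most. Time passes only in rows, so rows that repeat a pose let the fingers close, or fill a call up. It gives the time, the measured TCP pose, the force and the opening at its end, in the units of the state.
- manip.observe(): the state, without advancing time (a new reading comes with each control period).
- manip.capture(name): name is "side" or "top"; returns the picture (480x640x3 uint8, red, green, blue); there is no depth.
- manip.get_calibration(name): a dict with "mtx" (3x3 intrinsics, pixels), "pose" (4x4, takes a point from camera to world coordinates). Camera axes: x right, y down, z forward; pixel columns grow to the right and rows downward; lengths in m; the calibration is good to about 2 mm. A picture is of the moment at which its call begins. get_calibration takes no time and is no camera call.
- manip.hand_in(): hands the job in, once; it reports no verdict.
The state is a dict: "t": time; "q": joint angles; "qd": joint speeds; "joint_efforts": joint torques, N m; "eef_pos": TCP position; "ee_rot": TCP orientation; "ft_force": force on the tool from outside, world axes, zero at the start; "torque": the same for the moment, N m; "width": finger opening in m.
Only numpy, scipy, OpenCV 4.12 (cv2) and the standard library are available. Lean on these libraries where they do the work, as an engineer would, in place of code of your own. Each camera call takes 0.05 s, during which the arm holds its last target. There are 200 camera calls.

## Working session

There is one attempt and no reset: what is moved stays moved. The work goes in short steps, Python scripts to look and compute and a tool call to move; the robot and the scene stay as the last step left them, time stands still between calls to the robot, and variables do not carry over. Pictures are saved under pics/ and viewed, about 8 in all and at most 12, crops included, and the job is handed in when it is done.

Besides the shell and the picture viewer there is one more tool, called after ">>>" as name(argument=value, ...) on one line, values as JSON. carry_out: Moves the arm, as the interface text tells. Its arguments: {"type":"object","properties":{"targets":{"type":"array"}},"required":["targets"]}

```bash
mkdir -p pics; ls; python3 - <<'E'
from rig import manip
import cv2
for n in("side","top"):
    cv2.imwrite(f"pics/{n}0.png",manip.capture(n)[:,:,::-1])
    c=manip.get_calibration(n);print(n,c["mtx"].round(1).tolist(),c["pose"].round(3).tolist())
print(manip.observe())
E
```

```text
pics
side [[577.8, 0.0, 327.4], [0.0, 577.8, 231.7], [0.0, 0.0, 1.0]] [[-0.733, -0.446, 0.513, -0.264], [-0.68, 0.478, -0.556, 0.761], [0.003, -0.757, -0.654, 1.102], [0.0, 0.0, 0.0, 1.0]]
top [[441.6, 0.0, 320.2], [0.0, 441.6, 238.2], [0.0, 0.0, 1.0]] [[-0.009, -0.984, 0.18, 0.3], [-1.0, 0.011, 0.012, -0.082], [-0.014, -0.18, -0.984, 1.29], [0.0, 0.0, 0.0, 1.0]]
{'t': 0.1, 'q': array([-1.49049307e+00,  2.07317451e-01,  1.54273047e+00, -4.08919683e-06,
        1.39351971e+00, -1.50512110e-01]), 'qd': array([-0.00136112, -0.00167057, -0.0042153 ,  0.00073952,  0.00300532,
        0.00090559]), 'joint_efforts': array([-6.77157586e-04, -3.71864176e+01, -2.82293344e+01,  6.99808449e-02,
        3.11534072e-02, -5.10575876e-05]), 'eef_pos': array([ 0.13146787, -0.55905341,  0.20445501]), 'ee_rot': array([ 9.93347395e-01,  1.15151975e-01,  3.26471768e-05, -9.86951821e-04]), 'ft_force': array([ 0.0013509 , -0.15624165,  1.10495995]), 'torque': array([-0.0136438 ,  0.03533718,  0.00747082]), 'width': 0.09397548922352035}
```

View pics/side0.png

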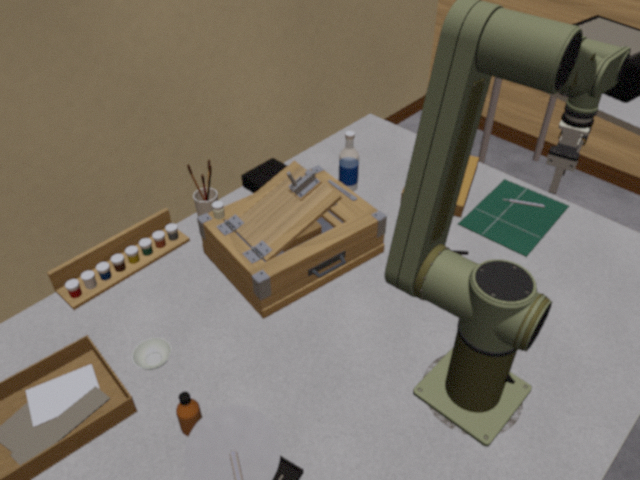

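View pics/top0.png

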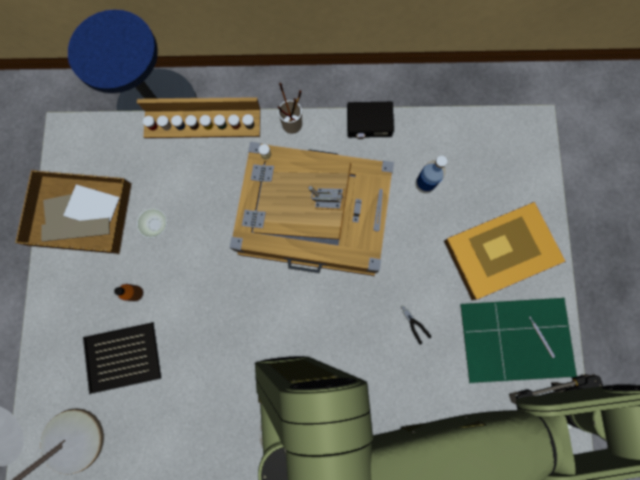

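The side and top views show the crate, hinges on the left at about (258,195) in the top view and the keeper at (357,210). The bolt and handle are at about (325,197), and the jar is at (264,150). I'll enlarge the crate area.

```bash
python3 - <<'E'
import cv2,numpy as np
t=cv2.imread("pics/top0.png")[130:290,220:410];s=cv2.imread("pics/side0.png")[150:310,190:395]
t=cv2.resize(t,(760,640)[:2],interpolation=cv2.INTER_CUBIC)
cv2.imwrite("pics/t0c.png",t[:600]);cv2.imwrite("pics/s0c.png",cv2.resize(s[:150],(800,585),interpolation=cv2.INTER_CUBIC))
E
```

```text
(no output)
```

View pics/t0c.png

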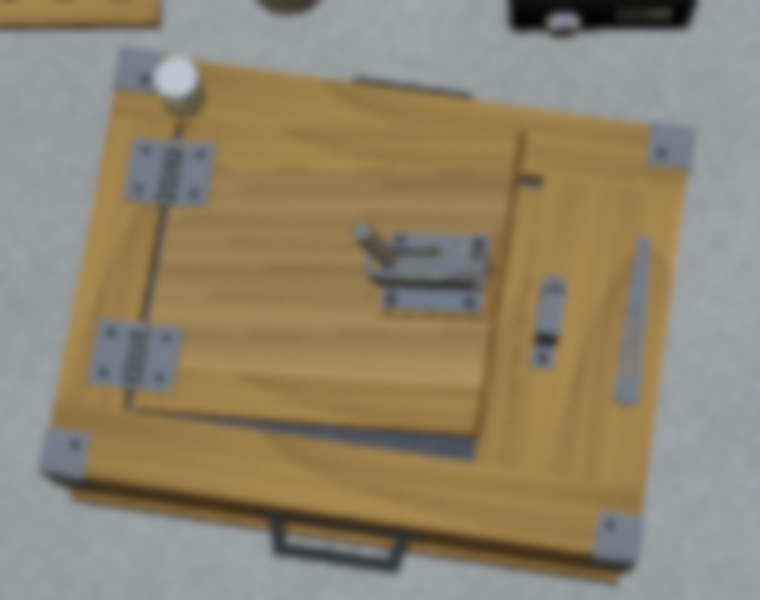

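View pics/s0c.png

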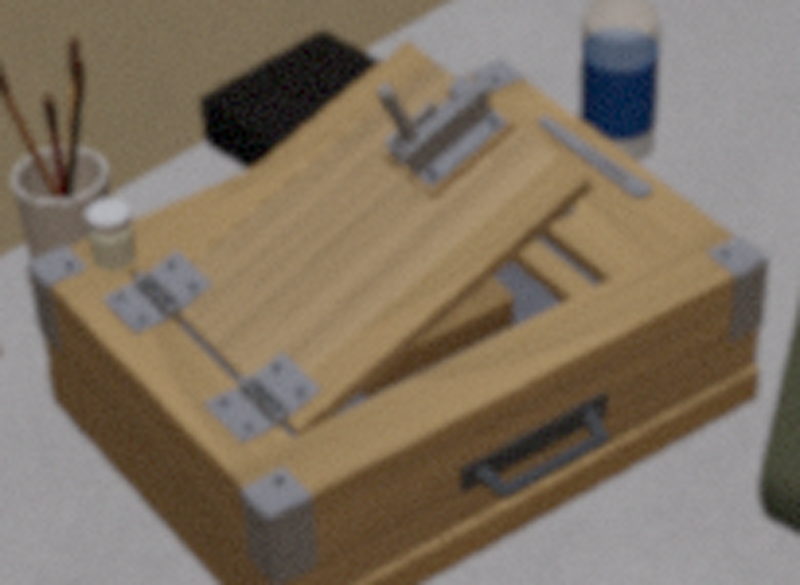

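The crops are sharp enough to measure from. In the top crop the crate corners are (120,48), (693,128), (634,560) and (41,475), and the handle end is (362,230). In the side crop the handle end is (385,92) and the hatch's free corner is (588,185).

```bash
cat > h.py <<'E'
import numpy as np
from rig import manip
from scipy.spatial.transform import Rotation as R
def ray(n,uv):
    c=manip.get_calibration(n);d=c["pose"][:3,:3]@np.linalg.solve(c["mtx"],[*uv,1]);return c["pose"][:3,3],d/np.linalg.norm(d)
def plane(n,uv,z):
    o,d=ray(n,uv);return o+d*(z-o[2])/d[2]
def tri(a,b):
    A=0;B=0;P=[ray("top",a),ray("side",b)]
    for o,d in P: M=np.eye(3)-np.outer(d,d);A=A+M;B=B+M@o
    p=np.linalg.solve(A,B);return p,[np.linalg.norm(np.cross(p-o,d)) for o,d in P]
T=lambda u,v:(220+u/4,130+v/4)
S=lambda u,v:(190+u/3.902,150+v/3.9)
def project(n,p):
    c=manip.get_calibration(n);q=c["mtx"]@(c["pose"][:3,:3].T@(p-c["pose"][:3,3]));return q[:2]/q[2]
E
python3 - <<'E'
from h import *
K=np.array([plane("top",T(*p),.13) for p in[(120,48),(693,128),(634,560),(41,475)]])[:,:2]
print(K.round(4),[np.linalg.norm(K[i]-K[i-1]).round(4) for i in range(4)])
# order: (+x,+y),( +x,-y),(-x,-y),(-x,+y)
L=np.array([[150,200],[150,-200],[-150,-200],[-150,200]])/1000
c=K.mean(0);D=K-c;yaw=np.arctan2((L[:,0]*D[:,1]-L[:,1]*D[:,0]).sum(),(L*D).sum());print("c",c,"yaw",yaw)
C=R.from_euler('z',yaw);o=np.r_[c,0]
loc=lambda p:C.inv().apply(p-o)
K2=np.array([plane("side",S(*p),.13) for p in[(32,262),(500,62),(765,260),(248,490)]])[:,:2];print("side corners",K2.round(4),K2.mean(0))
p,r=tri(T(362,230),S(385,90));print("tip",p,loc(p),r)
p,r=tri(T(474,432),S(588,185));l=loc(p);print("edge",l,r,np.arctan2(l[2]-.13,.15-l[1]))
for n,uv in[("jar",T(177,75))]:print(n,loc(plane("top",uv,.17)))
print("keeper",loc(plane("top",T(548,322),.15)))
E
```

```text
[[ 0.7874  0.1255]
 [ 0.7234 -0.2706]
 [ 0.4258 -0.2204]
 [ 0.4867  0.1723]] [np.float64(0.3043), np.float64(0.4012), np.float64(0.3018), np.float64(0.3974)]
c [ 0.60582283 -0.04826655] yaw -0.15835146024032046
side corners [[ 0.7887  0.1242]
 [ 0.7217 -0.2663]
 [ 0.4264 -0.2172]
 [ 0.5182  0.1695]] [ 0.61376884 -0.04746211]
tip [ 0.6120023  -0.0466936   0.26869557] [0.00585412 0.00252772 0.26869557] [np.float64(0.0009345686173730988), np.float64(0.0009345686173730061)]
edge [-0.096869   -0.0819383   0.21485274] [np.float64(0.00028506916366425873), np.float64(0.0002850691636644413)] 0.35071753240273446
jar [0.12303575 0.14923048 0.17      ]
keeper [-0.00446031 -0.12016597  0.15      ]
```

Both views agree: crate centre at (0.606, -0.048), yaw -0.158, hatch about 0.35 rad, bolt about 2 mm. I'll write a planner that gives moves in the tool's axes.

```bash
cat >> h.py <<'E'
C=R.from_euler('z',-0.158);O=np.array([.606,-.0482,0])
G=C*R.from_matrix(np.array([[0,1,0],[1,0,0],[0,0,-1.]]))  # tool x=crate y, tool y=crate x, tool z down
def grip(th,b,r=40):  # crate coords of stem point r mm from axis
    Y=.184+b/1000;h=.022+r/1000
    return np.array([0,.15-Y*np.cos(th)+h*np.sin(th),.13+Y*np.sin(th)+h*np.cos(th)])
def state():
    s=manip.observe();p=np.array(s["eef_pos"]);q=R.from_quat(s["ee_rot"]);l=C.inv().apply(p-O)*1000
    print("t",round(s["t"],2),"TCPcrate",l.round(1),"Fcrate",C.inv().apply(s["ft_force"]).round(1),"w",round(s["width"]*1000,1),"q",np.round(s["q"],2));return s,p,q
def delta(lc,rot=G):  # to TCP at crate coords (m)
    s,p,q=state();w=O+C.apply(lc)
    print("shift",(q.inv().apply(w-p)*1000).round(1),"turn",np.degrees((q.inv()*rot).as_rotvec()).round(1))
E
python3 -c "
from h import *
print(G.as_matrix().round(2),grip(.35,2))
delta(np.array([0.003,-.0035,.31]))"
```

```text
[[ 0.16  0.99  0.  ]
 [ 0.99 -0.16  0.  ]
 [ 0.    0.   -1.  ]] [ 0.         -0.00346366  0.2520201 ]
t 0.1 TCPcrate [-388.2 -579.2  204.5] Fcrate [ 0.  -0.2  1.1] w 94.0 q [-1.49  0.21  1.54 -0.    1.39 -0.15]
shift [ 580.3 -384.6 -104.6] turn [ -0.1  -0.1 -67.7]
```

>>> carry_out(targets=[[[12,-8,-35,0,0,-6,60],[30,-20,-70,0,0,-12,60],[56,-37,-95,0,0,-18,60],[88,-58,-105,0,0,-24,60],[120,-80,-105,0,0,-30,60]]])

```text
t: 0.52
eef_pos: [0.2311, -0.4554, 0.3141]
ee_rot: [0.929, 0.37, -0.0, 0.003]
ft_force: [0.8, -0.7, 0.5]
width: 0.0638
```

```bash
python3 -c "
from h import *
delta(np.array([0.003,-.0035,.31]))"
```

```text
t 0.52 TCPcrate [-306.2 -461.1  314.1] Fcrate [ 0.9 -0.6  0.5] w 63.8 q [-1.27 -0.    1.55  0.    1.59 -0.46]
shift [551.2 -33.5   2.4] turn [  0.3   0.3 -37.5]
```

>>> carry_out(targets=[[[38,-2,0,0,0,-6,60],[76,-5,0,0,0,-12,60],[114,-7,0,0,0,-18,60],[152,-9,0,0,0,-24,60],[190,-12,0,0,0,-30,60]]])

```text
t: 0.93
eef_pos: [0.3611, -0.3138, 0.3101]
ee_rot: [0.801, 0.598, 0.0, -0.0]
ft_force: [0.3, 0.2, 0.5]
width: 0.0597
```

```bash
python3 -c "
from h import *
delta(np.array([0.003,-.0035,.31]))"
```

```text
t 0.93 TCPcrate [-200.1 -300.8  310.1] Fcrate [0.2 0.2 0.5] w 59.7 q [-0.9  -0.07  1.62  0.    1.59 -0.61]
shift [3.212e+02 1.629e+02 1.000e-01] turn [-0.  -0.  -7.4]
```

>>> carry_out(targets=[[[36,18,0,0,0,-2,60],[72,36,0,0,0,-4,60],[108,54,0,0,0,-6,60],[144,72,0,0,0,-7.4,60],[180,90,0,0,0,-7.4,60]]])

```text
t: 1.35
eef_pos: [0.4992, -0.1673, 0.31]
ee_rot: [0.762, 0.647, -0.0, -0.0]
ft_force: [0.5, -0.9, 0.1]
width: 0.0602
```

```bash
python3 -c "
from h import *
delta(np.array([0.003,-.0035,.31]))"
```

```text
t 1.35 TCPcrate [ -86.8 -134.4  310. ] Fcrate [ 0.7 -0.8  0.1] w 60.2 q [-0.49  0.04  1.51 -0.    1.59 -0.33]
shift [131.3  89.2  -0. ] turn [-0.  -0.  -0.3]
```

>>> carry_out(targets=[[[30,20,0,0,0,-0.3,60],[65,44,0,0,0,-0.3,60],[100,68,0,0,0,-0.3,60],[131,89,0,0,0,-0.3,60],[131,89,0,0,0,-0.3,60]]])

```text
t: 1.77
eef_pos: [0.6104, -0.0489, 0.3085]
ee_rot: [0.759, 0.652, 0.001, -0.001]
ft_force: [-0.9, -1.0, -0.7]
width: 0.0599
```

```bash
python3 - <<'E'
from h import *
import cv2
delta(np.array([0.003,-.0035,.233]))
a=manip.capture("side")[130:290,220:400,::-1];b=manip.capture("top")[120:280,240:420,::-1]
cv2.imwrite("pics/a1.png",cv2.resize(np.hstack([a,b]),(800,356),interpolation=cv2.INTER_CUBIC))
E
```

```text
t 1.77 TCPcrate [  4.4   0.  308.5] Fcrate [-0.7 -1.1 -0.7] w 59.9 q [-0.22  0.23  1.3   0.    1.61 -0.07]
shift [-3.8 -1.3 75.5] turn [-0.1 -0.2  0.4]
```

View pics/a1.png

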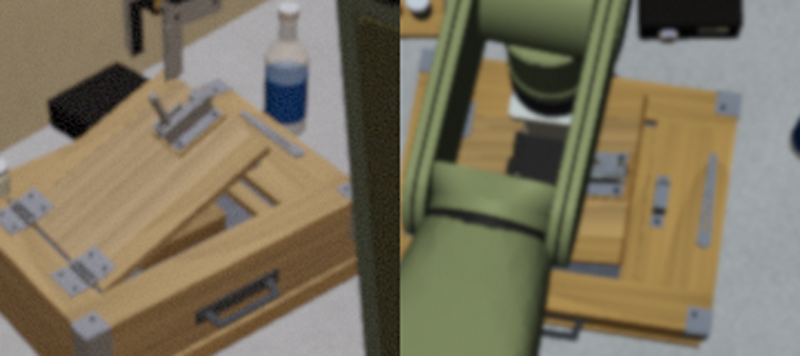

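The side crop shows the open fingers straddling the handle end, which sits at crop (155,100). I'll go down.

>>> carry_out(targets=[[[0,0,20,0,0,0,60],[0,0,40,0,0,0,60],[0,0,60,0,0,0,60],[0,0,77,0,0,0,60],[0,0,77,0,0,0,60]]])

```text
t: 2.28
eef_pos: [0.6037, -0.0555, 0.2288]
ee_rot: [0.762, 0.648, -0.003, -0.003]
ft_force: [-0.7, -0.2, -0.3]
width: 0.0598
```

```bash
python3 - <<'E'
from h import *
import cv2
delta(np.array([0.003,-.0035,.233]))
a=manip.capture("side")[130:250,230:390,::-1]
cv2.imwrite("pics/a2.png",cv2.resize(a,(800,600),interpolation=cv2.INTER_CUBIC))
state()
E
```

```text
t 2.28 TCPcrate [ -1.2  -7.6 228.8] Fcrate [-0.6 -0.3 -0.3] w 59.8 q [-0.23  0.26  1.43 -0.    1.46 -0.07]
shift [ 4.1  4.1 -4.2] turn [-0.5  0.  -0.2]
t 2.33 TCPcrate [ 1.000e-01 -7.500e+00  2.311e+02] Fcrate [-0.5  1.6 -0.6] w 59.8 q [-0.23  0.26  1.42 -0.    1.46 -0.07]
```

View pics/a2.png

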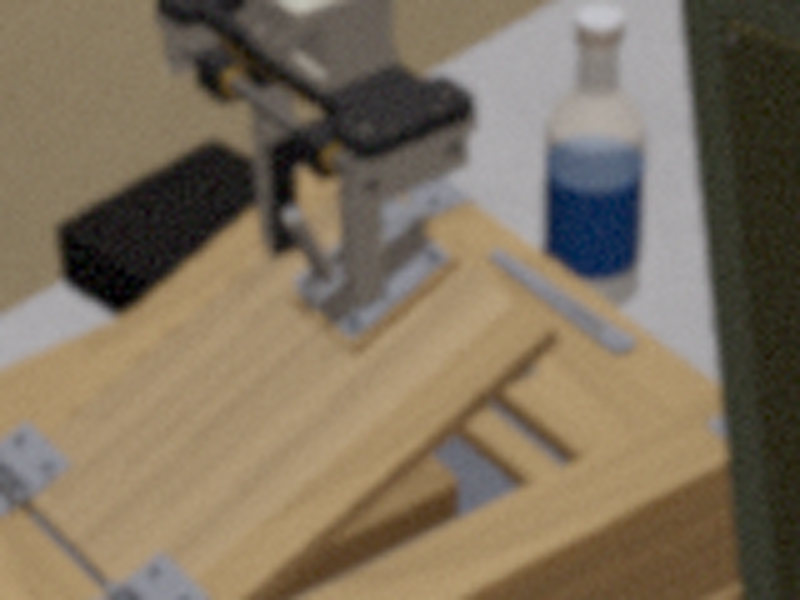

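The fingers straddle the stem at about crop (310,235), slightly to the keeper side. I'll shift 4 mm and close.

>>> carry_out(targets=[[[4,2,-2,0,0,0,40],[4,2,-2,0,0,0,20],[4,2,-2,0,0,0,6],[4,2,-2,0,0,0,6],[4,2,-2,0,0,0,6]]])

```text
t: 2.75
eef_pos: [0.6106, -0.0509, 0.2365]
ee_rot: [0.761, 0.649, 0.001, 0.001]
ft_force: [0.2, -0.2, -1.1]
width: 0.03
```

>>> carry_out(targets=[[[0,0,0,0,0,0,6],[0,0,0,0,0,0,6],[0,0,0,0,0,0,6],[0,0,0,0,0,0,6],[0,0,0,0,0,0,6]]])

```text
t: 3.17
eef_pos: [0.608, -0.0506, 0.2348]
ee_rot: [0.761, 0.649, -0.002, -0.002]
ft_force: [-4.5, -0.1, 1.5]
width: 0.0103
```

```bash
python3 - <<'E'
from h import *
delta(np.array([0.00,-.0035,.233]))
E
```

```text
t 3.17 TCPcrate [  2.3  -2.1 234.8] Fcrate [-4.4 -0.8  1.5] w 10.3 q [-0.22  0.26  1.41 -0.    1.47 -0.07]
shift [-1.4 -2.3  1.8] turn [-0.3  0.  -0. ]
```

Gripped: width is 10.3 mm on the 11 mm stem. Now I'll draw the hatch down along its arc.

>>> carry_out(targets=[[[-5,-1,6.5,0,0,0,6],[-9.5,-2,13,0,0,0,6],[-13.5,-2,19,0,0,0,6],[-17,-2,24.5,0,0,0,6],[-20.5,-2,30.5,0,0,0,6]]])

```text
t: 3.58
eef_pos: [0.6045, -0.0698, 0.2048]
ee_rot: [0.761, 0.649, 0.001, -0.001]
ft_force: [-2.5, 3.9, 5.3]
width: 0.0106
```

```bash
cat >> h.py <<'E'
def est(g0=41.5): # hatch angle & bolt from TCP, tool vertical, stem point g0 from axis
    from scipy.optimize import fsolve
    s,p,q=state();l=C.inv().apply(p-O);f=lambda v:(grip(v[0],v[1],g0)-[0,0,.019]-l)[1:]*1000
    v=fsolve(f,[.1,2]);print("hatch",v[0].round(4),"bolt",v[1].round(2))
E
python3 -c "
from h import *
est()"
```

```text
t 3.58 TCPcrate [  2.  -21.6 204.8] Fcrate [-3.1  3.4  5.3] w 10.6 q [-0.26  0.28  1.45  0.    1.41 -0.1 ]
hatch 0.1695 bolt 0.92
```

>>> carry_out(targets=[[[-3.5,-2,6.5,0,0,0,6],[-6.5,-3,13,0,0,0,6],[-9.5,-3,19,0,0,0,6],[-12,-3,24.5,0,0,0,6],[-12,-3,24.5,0,0,0,6]]])

```text
t: 4.0
eef_pos: [0.6022, -0.0825, 0.1809]
ee_rot: [0.761, 0.649, 0.002, 0.002]
ft_force: [1.1, 2.0, 3.2]
width: 0.0101
```

```bash
python3 -c "
from h import *
est()"
```

```text
t 4.0 TCPcrate [  1.6 -34.5 180.9] Fcrate [0.8 2.1 3.2] w 10.1 q [-0.28  0.29  1.49  0.    1.36 -0.12]
hatch 0.0342 bolt 2.76
```

>>> carry_out(targets=[[[-2,0,0,0,0,0,6],[-4,0,0,0,0,0,6],[-6,0,0,0,0,0,6],[-8,0,0,0,0,0,6],[-9,0,0,0,0,0,6]]])

```text
t: 4.42
eef_pos: [0.6006, -0.0917, 0.1819]
ee_rot: [0.761, 0.649, 0.002, 0.002]
ft_force: [3.7, 2.8, 5.7]
width: 0.0107
```

```bash
python3 - <<'E'
from h import *
import cv2
est()
a=manip.capture("side")[130:250,230:390,::-1]
cv2.imwrite("pics/a3.png",cv2.resize(a,(800,600),interpolation=cv2.INTER_CUBIC))
est()
E
```

```text
t 4.42 TCPcrate [  1.5 -43.8 181.9] Fcrate [3.2 3.4 5.7] w 10.7 q [-0.29  0.29  1.49  0.    1.36 -0.14]
hatch 0.0379 bolt 12.32
t 4.47 TCPcrate [  1.5 -43.9 181.9] Fcrate [3.6 2.6 4.9] w 10.1 q [-0.29  0.29  1.49  0.    1.36 -0.14]
hatch 0.038 bolt 12.46
```

View pics/a3.png

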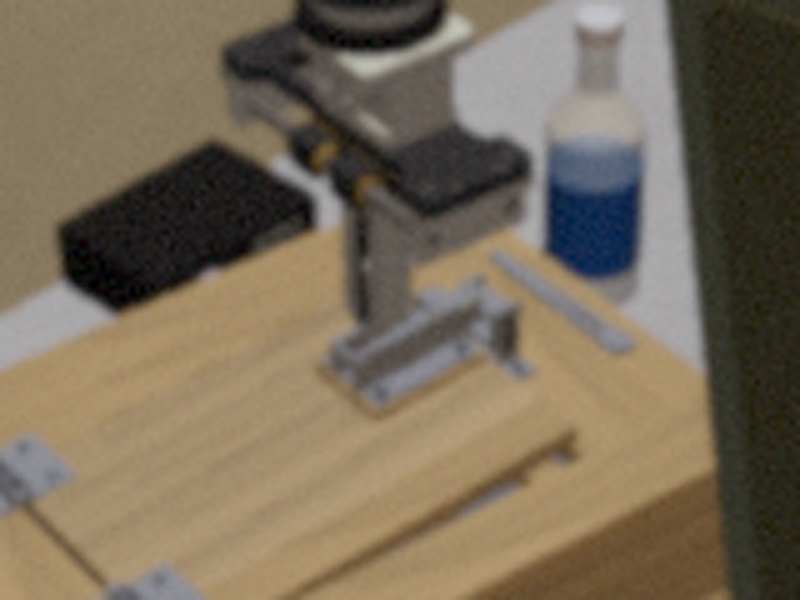

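The hatch is nearly level, with a gap at its near corner at crop (560,450), and the bolt is close to the keeper. I'll ease forward until it touches.

>>> carry_out(targets=[[[-1,0,0,0,0,0,6],[-2,0.5,0,0,0,0,6],[-3,0.5,0,0,0,0,6],[-4,0.5,0,0,0,0,6],[-4,0.5,0,0,0,0,6]]])

```text
t: 4.88
eef_pos: [0.6, -0.0956, 0.1819]
ee_rot: [0.761, 0.649, 0.001, 0.002]
ft_force: [2.4, 2.5, 5.5]
width: 0.0104
```

```bash
python3 -c "
from h import *
est()"
```

```text
t 4.88 TCPcrate [  1.5 -47.7 181.9] Fcrate [2.  2.9 5.5] w 10.4 q [-0.3   0.29  1.49  0.    1.36 -0.14]
hatch 0.0374 bolt 16.26
```

>>> carry_out(targets=[[[-1,0.5,0,0,0,0,6],[-1.5,0.5,0,0,0,0,6],[-2,0.5,0,0,0,0,6],[-2.5,0.5,0,0,0,0,6],[-3,0.5,0,0,0,0,6]]])

```text
t: 5.3
eef_pos: [0.5996, -0.0983, 0.1818]
ee_rot: [0.761, 0.649, 0.001, 0.001]
ft_force: [2.5, 3.3, 7.0]
width: 0.0107
```

```bash
python3 -c "
from h import *
est()"
```

```text
t 5.3 TCPcrate [  1.5 -50.5 181.8] Fcrate [2.  3.7 7. ] w 10.7 q [-0.31  0.29  1.49  0.    1.36 -0.15]
hatch 0.0361 bolt 18.92
```

>>> carry_out(targets=[[[-0.5,0.5,0,0,0,0,6],[-1,0.5,0,0,0,0,6],[-1.5,0.5,0,0,0,0,6],[-2,0.5,0,0,0,0,6],[-2.5,0.5,0,0,0,0,6]]])

```text
t: 5.72
eef_pos: [0.5992, -0.1007, 0.1815]
ee_rot: [0.761, 0.649, 0.001, 0.001]
ft_force: [1.3, 2.1, 6.5]
width: 0.0106
```

```bash
python3 -c "
from h import *
est()"
```

```text
t 5.72 TCPcrate [  1.5 -52.9 181.5] Fcrate [0.9 2.3 6.5] w 10.6 q [-0.31  0.29  1.49  0.    1.36 -0.15]
hatch 0.0345 bolt 21.24
```

>>> carry_out(targets=[[[-0.8,0.5,0,0,0,0,6],[-1.6,0.5,0,0,0,0,6],[-2.4,0.5,0,0,0,0,6],[-3.2,0.5,0,0,0,0,6],[-4,0.5,0,0,0,0,6]]])

```text
t: 6.13
eef_pos: [0.5986, -0.1047, 0.1813]
ee_rot: [0.761, 0.649, 0.0, 0.0]
ft_force: [1.9, 2.2, 6.3]
width: 0.0103
```

```bash
python3 - <<'E'
from h import *
import cv2
est()
a=manip.capture("side")[170:230,280:360,::-1]
cv2.imwrite("pics/a4.png",cv2.resize(a,(800,600),interpolation=cv2.INTER_CUBIC))
est()
E
```

```text
t 6.13 TCPcrate [  1.6 -56.9 181.3] Fcrate [1.5 2.5 6.3] w 10.3 q [-0.32  0.29  1.48  0.    1.36 -0.16]
hatch 0.0327 bolt 25.11
t 6.18 TCPcrate [  1.6 -57.1 181.3] Fcrate [1.5 2.7 6.1] w 10.4 q [-0.32  0.29  1.48  0.    1.36 -0.16]
hatch 0.0325 bolt 25.3
```

View pics/a4.png

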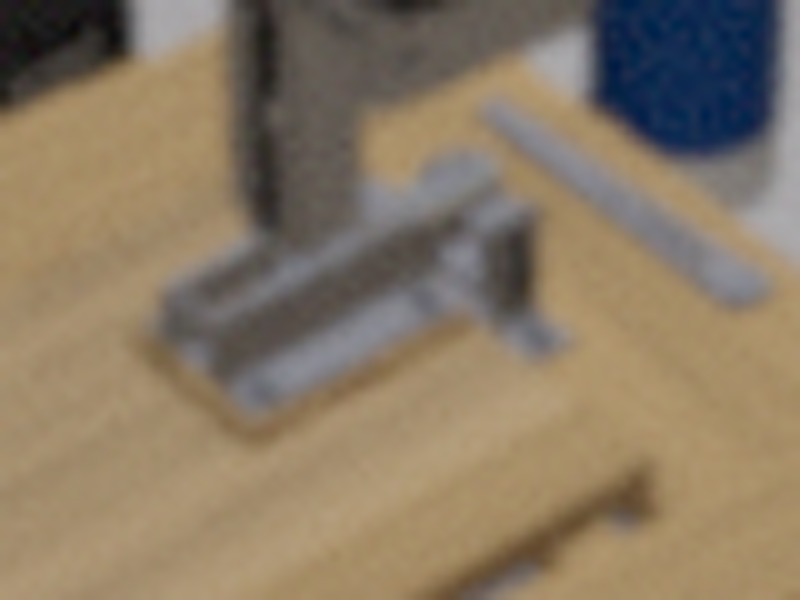

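The bolt has slid about 25 mm with only its own drag, so it has either entered the loop or passed over it. I'll test for capture by easing the hatch up about 3 mm and back.

>>> carry_out(targets=[[[0,0,-0.6,0,0,0,6],[0,0,-1.2,0,0,0,6],[0,0,-1.8,0,0,0,6],[0,0,-2.4,0,0,0,6],[0,0,-3,0,0,0,6]]])

```text
t: 6.6
eef_pos: [0.5985, -0.1047, 0.1833]
ee_rot: [0.761, 0.649, -0.0, 0.0]
ft_force: [2.0, 2.3, 3.0]
width: 0.0104
```

```bash
python3 -c "
from h import *
est()"
```

```text
t 6.6 TCPcrate [  1.5 -57.  183.3] Fcrate [1.6 2.6 3. ] w 10.4 q [-0.32  0.29  1.48 -0.    1.37 -0.16]
hatch 0.0423 bolt 25.85
```

>>> carry_out(targets=[[[0,0,1,0,0,0,6],[0,0,2,0,0,0,6],[0,0,3,0,0,0,6],[0,0,4,0,0,0,6],[0,0,5,0,0,0,6]]])

```text
t: 7.02
eef_pos: [0.5984, -0.1056, 0.1794]
ee_rot: [0.761, 0.649, -0.001, 0.001]
ft_force: [-0.1, 1.1, 7.9]
width: 0.0101
```

```bash
python3 -c "
from h import *
est()"
```

```text
t 7.02 TCPcrate [  1.6 -57.9 179.4] Fcrate [-0.2  1.   7.9] w 10.1 q [-0.32  0.3   1.49 -0.    1.36 -0.16]
hatch 0.0234 bolt 25.47
```

The result is ambiguous: Fz changed by 5 N over 4 mm, but the hatch still moved. I'll ease up further for a clear answer.

>>> carry_out(targets=[[[0,0,-2,0,0,0,6],[0,0,-4,0,0,0,6],[0,0,-5,0,0,0,6],[0,0,-6,0,0,0,6],[0,0,-6,0,0,0,6]]])

```text
t: 7.43
eef_pos: [0.5985, -0.1046, 0.1844]
ee_rot: [0.761, 0.649, -0.0, 0.0]
ft_force: [2.5, 2.8, 3.9]
width: 0.0105
```

```bash
python3 -c "
from h import *
est()"
```

```text
t 7.43 TCPcrate [  1.5 -56.9 184.4] Fcrate [2.  3.1 3.9] w 10.5 q [-0.32  0.29  1.48 -0.    1.37 -0.16]
hatch 0.0474 bolt 26.1
```

Upward is free, so the bolt isn't captured. It is either above the loop or not quite in. I'll feel downward.

>>> carry_out(targets=[[[0,0,2,0,0,0,6],[0,0,4,0,0,0,6],[0,0,6,0,0,0,6],[0,0,7,0,0,0,6],[0,0,8,0,0,0,6]]])

```text
t: 7.85
eef_pos: [0.5985, -0.1057, 0.1787]
ee_rot: [0.761, 0.649, -0.001, 0.001]
ft_force: [-3.1, 1.5, 15.7]
width: 0.0101
```

```bash
python3 -c "
from h import *
est()"
```

```text
t 7.85 TCPcrate [  1.7 -57.9 178.7] Fcrate [-3.3  1.  15.7] w 10.1 q [-0.32  0.3   1.49 -0.    1.36 -0.16]
hatch 0.0201 bolt 25.24
```

>>> carry_out(targets=[[[0,0,1,0,0,0,6],[0,0,1.5,0,0,0,6],[0,0,2,0,0,0,6],[0,0,2.5,0,0,0,6],[0,0,3,0,0,0,6]]])

```text
t: 8.27
eef_pos: [0.5987, -0.1055, 0.1782]
ee_rot: [0.761, 0.649, -0.0, 0.001]
ft_force: [-6.6, 2.3, 21.9]
width: 0.0104
```

```bash
python3 -c "
from h import *
est()"
```

```text
t 8.27 TCPcrate [  1.8 -57.8 178.2] Fcrate [-6.9  1.2 21.9] w 10.4 q [-0.32  0.3   1.49 -0.    1.36 -0.16]
hatch 0.0177 bolt 24.94
```

It bears on something at TCP z of about 179, and Fz rises to 22 N. So the nose lies on top of a low-set loop, and my hatch estimate reads about 0.023 low. I'll unload, draw the bolt back clear, then lower.

>>> carry_out(targets=[[[0,0,-3,0,0,0,6],[0,0,-6,0,0,0,6],[4,0,-6,0,0,0,6],[8,0,-6,0,0,0,6],[12,0,-6,0,0,0,6]]])

```text
t: 8.68
eef_pos: [0.6002, -0.0946, 0.1802]
ee_rot: [0.761, 0.649, -0.001, 0.001]
ft_force: [0.3, -2.2, 5.3]
width: 0.0101
```

>>> carry_out(targets=[[[2,0,0,0,0,0,6],[4,0,0,0,0,0,6],[4,0,2,0,0,0,6],[4,0,4,0,0,0,6],[4,0,6,0,0,0,6]]])

```text
t: 9.1
eef_pos: [0.601, -0.0905, 0.1746]
ee_rot: [0.761, 0.649, -0.001, 0.001]
ft_force: [-1.0, -1.9, 9.4]
width: 0.0107
```

```bash
python3 -c "
from h import *
est()"
```

```text
t 9.1 TCPcrate [  1.7 -42.5 174.6] Fcrate [-0.7 -2.1  9.4] w 10.7 q [-0.29  0.3   1.49 -0.    1.35 -0.13]
hatch 0.0007 bolt 8.57
```

>>> carry_out(targets=[[[0,0,1.5,0,0,0,6],[0,0,3,0,0,0,6],[0,0,4.5,0,0,0,6],[0,0,5.5,0,0,0,6],[0,0,6,0,0,0,6]]])

```text
t: 9.52
eef_pos: [0.6009, -0.0907, 0.1687]
ee_rot: [0.761, 0.649, -0.001, 0.001]
ft_force: [-1.8, -2.2, 10.0]
width: 0.0104
```

```bash
python3 -c "
from h import *
est()"
```

```text
t 9.52 TCPcrate [  1.7 -42.8 168.7] Fcrate [-1.5 -2.4 10. ] w 10.4 q [-0.29  0.31  1.5  -0.    1.34 -0.13]
hatch -0.0302 bolt 6.93
```

>>> carry_out(targets=[[[-1.5,0,0,0,0,0,6],[-3,0,0,0,0,0,6],[-4,0,0,0,0,0,6],[-5,0,0,0,0,0,6],[-6,0,0,0,0,0,6]]])

```text
t: 9.93
eef_pos: [0.6003, -0.0943, 0.1683]
ee_rot: [0.761, 0.649, 0.0, -0.0]
ft_force: [-0.1, 2.9, 8.6]
width: 0.0102
```

```bash
python3 -c "
from h import *
est()"
```

```text
t 9.93 TCPcrate [  1.6 -46.5 168.3] Fcrate [-0.6  2.8  8.6] w 10.2 q [-0.3   0.31  1.5   0.    1.34 -0.14]
hatch -0.0317 bolt 10.54
```

>>> carry_out(targets=[[[-1,0,0,0,0,0,6],[-2,0,0,0,0,0,6],[-3,0,0,0,0,0,6],[-4,0,0,0,0,0,6],[-4,0,0,0,0,0,6]]])

```text
t: 10.35
eef_pos: [0.6002, -0.0949, 0.1684]
ee_rot: [0.761, 0.649, 0.003, -0.002]
ft_force: [1.8, 9.9, 9.2]
width: 0.0104
```

```bash
python3 -c "
from h import *
est()"
```

```text
t 10.35 TCPcrate [  1.6 -47.  168.4] Fcrate [ 0.2 10.   9.2] w 10.4 q [-0.3   0.31  1.5   0.01  1.34 -0.15]
hatch -0.031 bolt 11.17
```

Firm touch at TCP y of -47, Fy 10 N, which is the loop's face. So b = 15 there and the bolt estimate reads 4 mm low. I'll keep light pressure and ease the hatch down.

>>> carry_out(targets=[[[0,0,0.6,0,0,0,6],[0,0,1.2,0,0,0,6],[0,0,1.8,0,0,0,6],[0,0,2.4,0,0,0,6],[0,0,3,0,0,0,6]]])

```text
t: 10.77
eef_pos: [0.6003, -0.0951, 0.1671]
ee_rot: [0.76, 0.649, 0.003, -0.002]
ft_force: [-1.8, 10.3, 15.5]
width: 0.0108
```

```bash
python3 -c "
from h import *
est()"
```

```text
t 10.77 TCPcrate [  1.7 -47.2 167.1] Fcrate [-3.4  9.9 15.5] w 10.8 q [-0.3   0.31  1.5   0.01  1.34 -0.15]
hatch -0.0379 bolt 10.9
```

>>> carry_out(targets=[[[1,0,0,0,0,0,6],[2,0,0,0,0,0,6],[3,0,0,0,0,0,6],[4,0,0,0,0,0,6],[5,0,0,0,0,0,6]]])

```text
t: 11.18
eef_pos: [0.6003, -0.0947, 0.1663]
ee_rot: [0.761, 0.649, -0.001, 0.001]
ft_force: [-0.7, -2.0, 9.9]
width: 0.0103
```

```bash
python3 -c "
from h import *
est()"
```

```text
t 11.18 TCPcrate [  1.7 -46.8 166.3] Fcrate [-0.4 -2.1  9.9] w 10.3 q [-0.3   0.31  1.5  -0.    1.33 -0.14]
hatch -0.0419 bolt 10.35
```

With the push released, Fz falls back to 10 N, so that was friction on the loop's face and not the ledge. I'll step down and probe again.

>>> carry_out(targets=[[[0,0,0.8,0,0,0,6],[-1.5,0,0.8,0,0,0,6],[-3,0,0.8,0,0,0,6],[-4,0,0.8,0,0,0,6],[-5,0,0.8,0,0,0,6]]])

```text
t: 11.6
eef_pos: [0.5997, -0.0981, 0.1645]
ee_rot: [0.761, 0.649, 0.001, -0.0]
ft_force: [0.3, 3.5, 7.4]
width: 0.0105
```

```bash
python3 -c "
from h import *
est()"
```

```text
t 11.6 TCPcrate [  1.7 -50.2 164.5] Fcrate [-0.3  3.5  7.4] w 10.5 q [-0.31  0.31  1.5   0.    1.33 -0.15]
hatch -0.0504 bolt 13.28
```

>>> carry_out(targets=[[[2.5,0,0.8,0,0,0,6],[1,0,0.8,0,0,0,6],[0,0,0.8,0,0,0,6],[-0.5,0,0.8,0,0,0,6],[-0.5,0,0.8,0,0,0,6]]])

```text
t: 12.02
eef_pos: [0.5996, -0.099, 0.1638]
ee_rot: [0.761, 0.649, 0.0, 0.0]
ft_force: [0.1, 2.2, 8.0]
width: 0.0101
```

```bash
python3 -c "
from h import *
est()"
```

```text
t 12.02 TCPcrate [  1.6 -51.2 163.8] Fcrate [-0.3  2.2  8. ] w 10.1 q [-0.31  0.31  1.5   0.    1.33 -0.15]
hatch -0.0538 bolt 14.1
```

The nose went past y = -47 to -51 with only its drag, so it is entering the loop. I'll push on and watch Fy.

>>> carry_out(targets=[[[-1,0,-0.3,0,0,0,6],[-2,0,-0.3,0,0,0,6],[-3,0,-0.3,0,0,0,6],[-4.5,0,-0.3,0,0,0,6],[-6,0,-0.3,0,0,0,6]]])

```text
t: 12.43
eef_pos: [0.5986, -0.1047, 0.1637]
ee_rot: [0.761, 0.649, 0.0, -0.0]
ft_force: [0.4, 3.1, 7.6]
width: 0.0106
```

```bash
python3 -c "
from h import *
est()"
```

```text
t 12.43 TCPcrate [  1.6 -57.  163.7] Fcrate [-0.1  3.1  7.6] w 10.6 q [-0.32  0.31  1.5   0.    1.33 -0.16]
hatch -0.0524 bolt 19.91
```

>>> carry_out(targets=[[[-2,0,0,0,0,0,6],[-4,0,0,0,0,0,6],[-6,0,0.2,0,0,0,6],[-8,0,0.2,0,0,0,6],[-10,0,0.2,0,0,0,6]]])

```text
t: 12.85
eef_pos: [0.597, -0.1146, 0.1636]
ee_rot: [0.761, 0.649, 0.0, -0.0]
ft_force: [0.1, 2.6, 7.3]
width: 0.0107
```

```bash
python3 -c "
from h import *
est()"
```

```text
t 12.85 TCPcrate [  1.5 -67.  163.6] Fcrate [-0.3  2.6  7.3] w 10.7 q [-0.33  0.31  1.5   0.    1.33 -0.17]
hatch -0.0508 bolt 30.03
```

>>> carry_out(targets=[[[-1,0,0.2,0,0,0,6],[-2,0,0.2,0,0,0,6],[-3,0,0.2,0,0,0,6],[-4,0,0.2,0,0,0,6],[-4.5,0,0.2,0,0,0,6]]])

```text
t: 13.27
eef_pos: [0.5962, -0.1191, 0.1634]
ee_rot: [0.761, 0.649, 0.0, -0.0]
ft_force: [0.5, 2.2, 6.9]
width: 0.0105
```

```bash
python3 -c "
from h import *
est()"
```

```text
t 13.27 TCPcrate [  1.5 -71.6 163.4] Fcrate [0.2 2.2 6.9] w 10.5 q [-0.34  0.31  1.5   0.    1.33 -0.18]
hatch -0.0506 bolt 34.65
```

Now b is about 39.5. I'll feel for the end of the slot.

>>> carry_out(targets=[[[-0.8,0,0,0,0,0,6],[-1.6,0,0,0,0,0,6],[-2.4,0,0,0,0,0,6],[-3.2,0,0,0,0,0,6],[-4,0,0,0,0,0,6]]])

```text
t: 13.68
eef_pos: [0.5959, -0.1211, 0.163]
ee_rot: [0.761, 0.649, 0.002, -0.001]
ft_force: [2.5, 7.9, 5.9]
width: 0.0103
```

```bash
python3 -c "
from h import *
est()"
```

```text
t 13.68 TCPcrate [  1.5 -73.6 163. ] Fcrate [1.2 8.2 5.9] w 10.3 q [-0.35  0.31  1.5   0.    1.33 -0.19]
hatch -0.0517 bolt 36.57
```

Stop felt: y = -73.6 with Fy at 8 N, so the bolt is home at b of about 40.5. I'll ease off the load and open the fingers.

>>> carry_out(targets=[[[1,0,-0.5,0,0,0,6],[2.2,0,-1,0,0,0,6],[2.5,0,-1.5,0,0,0,6],[2.5,0,-2,0,0,0,6],[2.5,0,-2,0,0,0,6]]])

```text
t: 14.1
eef_pos: [0.5959, -0.1207, 0.1647]
ee_rot: [0.761, 0.649, 0.0, -0.0]
ft_force: [2.2, 2.9, 4.0]
width: 0.0107
```

```bash
python3 -c "
from h import *
est()"
```

```text
t 14.1 TCPcrate [  1.5 -73.2 164.7] Fcrate [1.7 3.2 4. ] w 10.7 q [-0.34  0.31  1.5   0.    1.33 -0.18]
hatch -0.0444 bolt 36.56
```

>>> carry_out(targets=[[[0,0,0,0,0,0,15],[0,0,0,0,0,0,22],[0,0,0,0,0,0,30],[0,0,0,0,0,0,30],[0,0,0,0,0,0,30]]])

```text
t: 14.52
eef_pos: [0.595, -0.1212, 0.1636]
ee_rot: [0.761, 0.649, -0.001, -0.001]
ft_force: [0.8, 0.5, 0.3]
width: 0.0297
```

```bash
python3 - <<'E'
from h import *
import cv2
est()
a=manip.capture("side")[150:240,260:380,::-1]
cv2.imwrite("pics/a5.png",cv2.resize(a,(800,600),interpolation=cv2.INTER_CUBIC))
E
```

```text
t 14.52 TCPcrate [  0.6 -73.8 163.6] Fcrate [0.7 0.6 0.3] w 29.7 q [-0.34  0.31  1.5  -0.    1.33 -0.18]
hatch -0.049 bolt 36.99
```

View pics/a5.png

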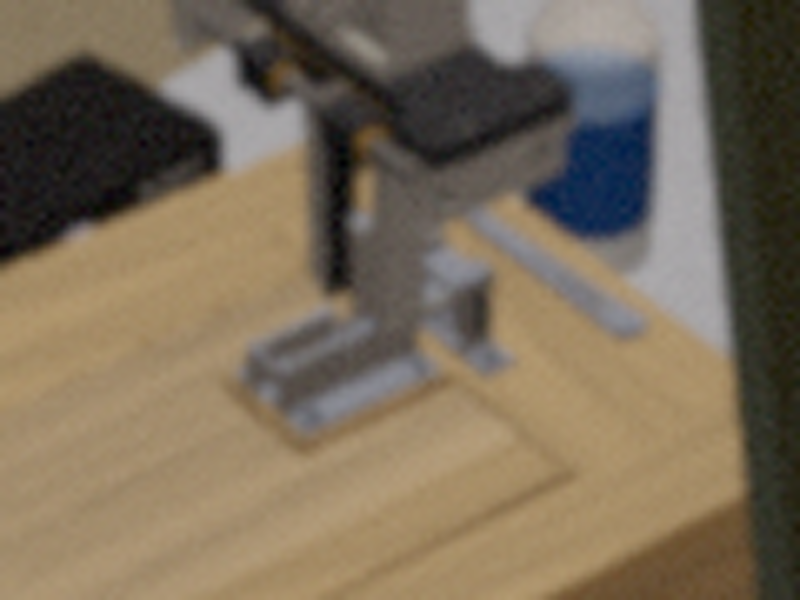

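The picture shows the hatch flush and staying shut with the fingers open. Now I'll push the handle towards +x with the -x finger.

>>> carry_out(targets=[[[0,4,0,0,0,0,30],[0,8,0,0,0,0,30],[0,11,0,0,0,0,30],[0,14,0,0,0,0,30],[0,16,0,0,0,0,30]]])

```text
t: 14.98
eef_pos: [0.6114, -0.1236, 0.1653]
ee_rot: [0.761, 0.649, -0.001, -0.001]
ft_force: [-4.4, 0.4, 6.6]
width: 0.0298
```

```bash
python3 -c "
from h import *
est()"
```

```text
t 14.98 TCPcrate [ 17.2 -73.7 165.3] Fcrate [-4.4 -0.3  6.6] w 29.8 q [-0.34  0.34  1.46 -0.    1.35 -0.18]
hatch -0.0414 bolt 37.22
```

>>> carry_out(targets=[[[0,2,0,0,0,0,30],[0,4,0,0,0,0,30],[0,6,0,0,0,0,30],[0,8,0,0,0,0,30],[0,8,0,0,0,0,30]]])

```text
t: 15.4
eef_pos: [0.6185, -0.125, 0.166]
ee_rot: [0.761, 0.649, -0.001, -0.001]
ft_force: [-6.3, -0.4, 7.7]
width: 0.0302
```

```bash
python3 -c "
from h import *
est()"
```

```text
t 15.4 TCPcrate [ 24.5 -73.9 166. ] Fcrate [-6.2 -1.4  7.7] w 30.2 q [-0.34  0.36  1.43 -0.    1.35 -0.18]
hatch -0.0384 bolt 37.59
```

>>> carry_out(targets=[[[0,2.5,0,0,0,0,30],[0,5,0,0,0,0,30],[0,7.5,0,0,0,0,30],[0,10,0,0,0,0,30],[0,10,0,0,0,0,30]]])

```text
t: 15.82
eef_pos: [0.6228, -0.1254, 0.1649]
ee_rot: [0.761, 0.649, -0.006, -0.006]
ft_force: [-16.2, 2.2, 13.6]
width: 0.0306
```

```bash
python3 - <<'E'
from h import *
import cv2
est()
a=manip.capture("side")[150:240,260:380,::-1]
cv2.imwrite("pics/a6.png",cv2.resize(a,(800,600),interpolation=cv2.INTER_CUBIC))
E
```

```text
t 15.82 TCPcrate [ 28.8 -73.6 164.9] Fcrate [-16.3  -0.4  13.6] w 30.6 q [-0.33  0.38  1.41 -0.    1.37 -0.17]
hatch -0.0431 bolt 37.05
```

View pics/a6.png

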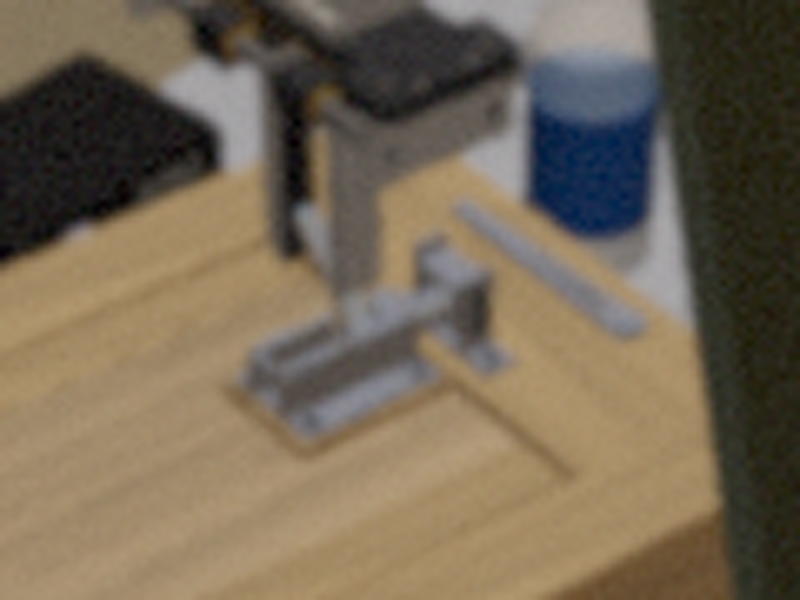

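The handle is well over, but its end now touches the +x finger at crop (310,230) and the force is at 16 N. I'll back off, open, lift, and finish from above with closed fingers.

>>> carry_out(targets=[[[0,-4,0,0,0,0,45],[0,-8,0,0,0,0,60],[0,-8,-2,0,0,0,70],[0,-8,-20,0,0,0,70],[0,-8,-45,0,0,0,70]]])

```text
t: 16.28
eef_pos: [0.6199, -0.1244, 0.2066]
ee_rot: [0.761, 0.649, -0.002, -0.003]
ft_force: [0.2, 0.4, 0.4]
width: 0.0604
```

>>> carry_out(targets=[[[0,3,-3,0,0,0,40],[0,6,-3,0,0,0,0],[0,9,-3,0,0,0,0],[0,9,-3,0,0,0,0],[0,9,-3,0,0,0,0]]])

```text
t: 16.7
eef_pos: [0.6298, -0.1262, 0.2106]
ee_rot: [0.761, 0.649, -0.001, -0.001]
ft_force: [0.0, 0.1, 0.1]
width: 0.0337
```

>>> carry_out(targets=[[[0,0,0,0,0,0,0],[0,0,0,0,0,0,0],[0,0,0,0,0,0,0],[0,0,0,0,0,0,0],[0,0,0,0,0,0,0]]])

```text
t: 17.12
eef_pos: [0.6304, -0.1264, 0.2127]
ee_rot: [0.761, 0.649, -0.0, -0.0]
ft_force: [-0.5, -0.5, 1.0]
width: 0.0016
```

```bash
python3 - <<'E'
from h import *
import cv2
state()
a=manip.capture("side")[150:240,260:380,::-1]
cv2.imwrite("pics/a7.png",cv2.resize(a,(800,600),interpolation=cv2.INTER_CUBIC))
E
```

```text
t 17.12 TCPcrate [ 36.4 -73.4 212.7] Fcrate [-0.4 -0.6  1. ] w 1.6 q [-0.33  0.34  1.35  0.    1.44 -0.17]
```

View pics/a7.png

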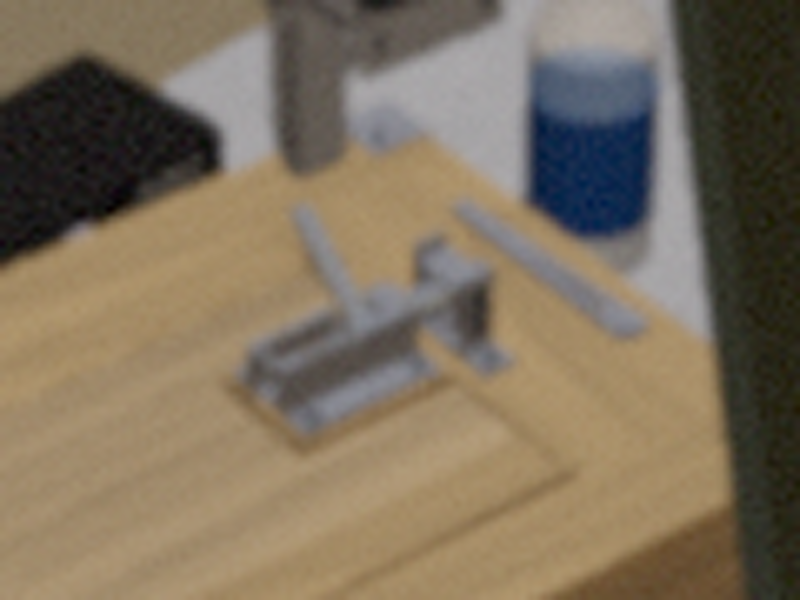

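The handle now stands at about 45-50 degrees with its end at crop (300,210), and the closed fingers are above it. I'll press down gently.

>>> carry_out(targets=[[[0,0,12,0,0,0,0],[0,1,22,0,0,0,0],[0,2,30,0,0,0,0],[0,3,36,0,0,0,0],[0,4,42,0,0,0,0]]])

```text
t: 17.58
eef_pos: [0.6344, -0.127, 0.1696]
ee_rot: [0.761, 0.649, -0.0, -0.0]
ft_force: [1.0, -0.9, 2.3]
width: 0.0007
```

```bash
python3 -c "
from h import *
state()"
```

```text
t 17.58 TCPcrate [ 40.5 -73.4 169.6] Fcrate [ 1.1 -0.7  2.3] w 0.7 q [-0.33  0.39  1.39  0.    1.37 -0.17]
```

>>> carry_out(targets=[[[0,0,4,0,0,0,0],[0,0,8,0,0,0,0],[0,0,11,0,0,0,0],[0,0,14,0,0,0,0],[0,0,16,0,0,0,0]]])

```text
t: 18.0
eef_pos: [0.6351, -0.1273, 0.1572]
ee_rot: [0.761, 0.649, 0.0, 0.001]
ft_force: [-4.2, 1.5, 13.4]
width: 0.0005
```

```bash
python3 -c "
from h import *
state()"
```

```text
t 18.0 TCPcrate [ 41.2 -73.6 157.2] Fcrate [-4.4  0.8 13.4] w 0.5 q [-0.33  0.4   1.4  -0.    1.34 -0.17]
```

It's down to z = 157, close to the expected end, at 13 N. I won't press harder because of the lever arm. I'll lift clear and check.

>>> carry_out(targets=[[[0,0,-5,0,0,0,0],[0,0,-25,0,0,0,0],[0,0,-60,0,0,0,0],[0,0,-100,0,0,0,0],[0,0,-130,0,0,0,0]]])

```text
t: 18.42
eef_pos: [0.6344, -0.1272, 0.2873]
ee_rot: [0.761, 0.649, 0.0, 0.001]
ft_force: [0.0, -0.1, 1.1]
width: 0.0001
```

>>> carry_out(targets=[[[-35,-10,-10,0,0,0,0],[-72,-25,-10,0,0,0,0],[-108,-40,-10,0,0,0,0],[-144,-55,-10,0,0,0,0],[-180,-70,-10,0,0,0,0]]])

```text
t: 18.83
eef_pos: [0.5355, -0.2948, 0.2946]
ee_rot: [0.761, 0.649, -0.0, -0.0]
ft_force: [0.0, -1.0, -0.1]
width: 0.0006
```

```bash
python3 - <<'E'
from h import *
import cv2
state()
a=manip.capture("side");b=manip.capture("top")
cv2.imwrite("pics/a8s.png",a[:,:,::-1]);cv2.imwrite("pics/a8t.png",b[:,:,::-1])
f=lambda i,x,y:cv2.resize(i[y:y+90,x:x+60,::-1],(400,600),interpolation=cv2.INTER_CUBIC)
cv2.imwrite("pics/a8.png",np.hstack([f(a,290,150),f(b,300,160)]))
for n,x0,y0 in(("side",290,150),("top",300,160)):
    for nm,r,phi in(("end1.5",.0575,1.5),("end1.2",.0575,1.2),("end.8",.0575,.8),("axis",0,0)):
        p=O+C.apply([r*np.sin(phi),-.0745,.146+r*np.cos(phi)]);print(n,nm,((project(n,p)-[x0,y0])*6.667).round())
E
```

```text
t 18.83 TCPcrate [ -30.8 -254.6  294.6] Fcrate [ 0.2 -1.  -0.1] w 0.6 q [-0.64  0.23  1.33 -0.    1.58 -0.49]
side end1.5 [ 85. 268.]
side end1.2 [ 90. 240.]
side end.8 [107. 215.]
side axis [170. 344.]
top end1.5 [288. 172.]
top end1.2 [288. 169.]
top end.8 [285. 184.]
top axis [267. 312.]
```

View pics/a8.png

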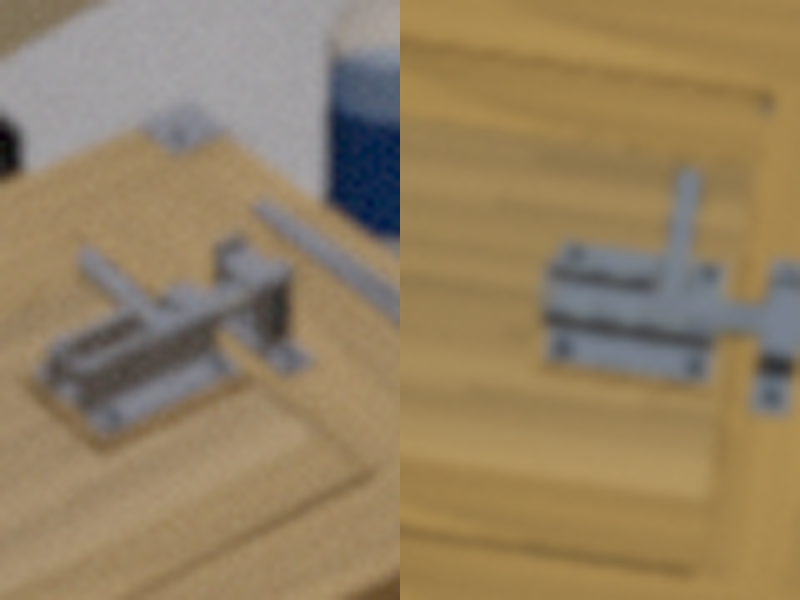

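The picture shows the handle laid over to +x, its end at side crop (85,257) and top crop (286,170), next to the predictions for 1.5 rad. The bolt is through the keeper and the hatch is flush. I'll do one numeric check of the angle and bystanders before handing in.

```bash
python3 - <<'E'
from h import *
import cv2
p,r=tri((300+286/6.667,160+172/6.667),(290+86/6.667,150+256/6.667))
l=C.inv().apply(p-O);print("handle end crate mm",(l*1000).round(1),r[0].round(4),"roll if axis z146-147:",[round(np.arctan2(l[0],l[2]-z),2) for z in(.146,.147)])
for n in("side","top"):
    d=cv2.absdiff(cv2.imread(f"pics/{n}0.png"),cv2.imread(f"pics/a8{n[0]}.png")).max(2)
    for nm,q in(("jar",O+C.apply([.123,.149,.15])),):
        u,v=project(n,q).astype(int);print(n,nm,"max/mean diff",d[v-8:v+8,u-8:u+8].max(),d[v-8:v+8,u-8:u+8].mean().round(1))
    if n=="top":
        for nm,(u,v) in dict(tweezers=(378,210),amber=(128,292),dish=(152,222),water=(432,174),nippers=(415,325)).items(): print(nm,d[v-10:v+10,u-10:u+10].mean().round(1))
E
```

```text
handle end crate mm [ 55.  -73.7 158. ] 0.0002 roll if axis z146-147: [np.float64(1.36), np.float64(1.37)]
side jar max/mean diff 12 5.3
top jar max/mean diff 8 6.0
tweezers 9.7
amber 3.9
dish 6.7
water 76.4
nippers 5.4
```

The handle triangulates to 1.36 rad, which is thin against the 1.3 limit. The large "water" difference is the arm covering the bottle in the top view. There's plenty of time, so I'll give one more light press further out on the handle, where less force is needed.

>>> carry_out(targets=[[[36,14,0,0,0,0,0],[72,30,0,0,0,0,0],[108,46,0,0,0,0,0],[144,62,0,0,0,0,0],[181,77,0,0,0,0,0]]])

```text
t: 19.35
eef_pos: [0.6421, -0.125, 0.2944]
ee_rot: [0.761, 0.649, -0.0, -0.0]
ft_force: [0.9, 0.3, -0.3]
width: 0.0004
```

>>> carry_out(targets=[[[0,1,0,0,0,0,0],[0,1,30,0,0,0,0],[0,1,60,0,0,0,0],[0,1,90,0,0,0,0],[0,1,110,0,0,0,0]]])

```text
t: 19.77
eef_pos: [0.6407, -0.1261, 0.181]
ee_rot: [0.761, 0.649, -0.001, -0.002]
ft_force: [0.1, -0.0, -0.3]
width: 0.0007
```

```bash
python3 -c "
from h import *
delta(np.array([.043,-.0737,.164]))"
```

```text
t 19.77 TCPcrate [ 46.5 -71.4 181. ] Fcrate [ 0.1  0.  -0.3] w 0.7 q [-0.33  0.39  1.36 -0.    1.4  -0.17]
shift [-2.3 -3.4 17. ] turn [-0.3 -0.   0. ]
```

>>> carry_out(targets=[[[-2,0,8,0,0,0,0],[-2,0,14,0,0,0,0],[-2,0,19,0,0,0,0],[-2,0,22,0,0,0,0],[-2,0,23,0,0,0,0]]])

```text
t: 20.18
eef_pos: [0.6429, -0.1296, 0.1628]
ee_rot: [0.761, 0.649, 0.001, 0.001]
ft_force: [0.3, 0.5, 1.4]
width: 0.0004
```

```bash
python3 -c "
from h import *
state()"
```

```text
t 20.18 TCPcrate [ 49.2 -74.6 162.8] Fcrate [0.2 0.6 1.4] w 0.4 q [-0.33  0.41  1.37  0.    1.36 -0.17]
```

>>> carry_out(targets=[[[0,0,1,0,0,0,0],[0,0,2,0,0,0,0],[0,0,3,0,0,0,0],[0,0,3,0,0,0,0],[0,0,3,0,0,0,0]]])

```text
t: 20.6
eef_pos: [0.6431, -0.1297, 0.1608]
ee_rot: [0.761, 0.649, 0.001, 0.001]
ft_force: [-1.5, 0.1, 4.9]
width: 0.0003
```

```bash
python3 -c "
from h import *
state()"
```

```text
t 20.6 TCPcrate [ 49.5 -74.7 160.8] Fcrate [-1.5 -0.1  4.9] w 0.3 q [-0.33  0.41  1.37 -0.    1.35 -0.17]
```

>>> carry_out(targets=[[[0,0,1,0,0,0,0],[0,0,2,0,0,0,0],[0,0,2.5,0,0,0,0],[0,0,2.5,0,0,0,0],[0,0,2.5,0,0,0,0]]])

```text
t: 21.02
eef_pos: [0.6432, -0.1299, 0.1587]
ee_rot: [0.761, 0.649, 0.001, 0.002]
ft_force: [-1.5, 0.0, 7.5]
width: 0.0005
```

```bash
python3 -c "
from h import *
state()"
```

```text
t 21.02 TCPcrate [ 49.6 -74.8 158.7] Fcrate [-1.5 -0.2  7.5] w 0.5 q [-0.33  0.41  1.38 -0.    1.35 -0.17]
```

>>> carry_out(targets=[[[0,0,1,0,0,0,0],[0,0,2,0,0,0,0],[0,0,2.5,0,0,0,0],[0,0,2.5,0,0,0,0],[0,0,2.5,0,0,0,0]]])

```text
t: 21.43
eef_pos: [0.6434, -0.1299, 0.1577]
ee_rot: [0.761, 0.649, 0.001, 0.002]
ft_force: [-4.0, 1.2, 12.7]
width: 0.0003
```

```bash
python3 -c "
from h import *
state()"
```

```text
t 21.43 TCPcrate [ 49.8 -74.8 157.7] Fcrate [-4.2  0.6 12.7] w 0.3 q [-0.33  0.41  1.38 -0.    1.35 -0.17]
```

The same firm stop came at z of about 157.6 with more leverage. The last 3 mm was the hatch sinking in the loop's play, so the handle is at its end stop. I'll lift clear and hand in.

>>> carry_out(targets=[[[0,0,-5,0,0,0,0],[0,0,-30,0,0,0,0],[0,0,-65,0,0,0,0],[0,0,-100,0,0,0,0],[0,0,-120,0,0,0,0]]])

```text
t: 21.85
eef_pos: [0.6436, -0.1298, 0.2783]
ee_rot: [0.761, 0.649, 0.002, 0.003]
ft_force: [0.4, 0.2, 1.1]
width: 0.0004
```

>>> carry_out(targets=[[[0,-30,0,0,0,0,0],[0,-60,0,0,0,0,0],[0,-90,0,0,0,0,0],[0,-90,0,0,0,0,0],[0,-90,0,0,0,0,0]]])

```text
t: 22.27
eef_pos: [0.5523, -0.1148, 0.2737]
ee_rot: [0.761, 0.649, 0.0, 0.0]
ft_force: [0.9, -0.4, -0.9]
width: 0.0003
```

```bash
python3 - <<'E'
from h import *
import cv2
state()
a=manip.capture("side")[:,:,::-1];d=cv2.absdiff(cv2.imread("pics/side0.png"),np.ascontiguousarray(a)).max(2)
for nm,(u,v) in dict(water=(348,170),amber=(188,410),dish=(152,353),tweezers=(343,190),jar=(218,210)).items(): print(nm,d[v-8:v+8,u-8:u+8].mean().round(1))
e=cv2.absdiff(cv2.imread("pics/a8s.png"),np.ascontiguousarray(a)).max(2);print("handle change since last",e[185:200,298:318].mean().round(1))
print(manip.hand_in())
E
```

```text
t 22.27 TCPcrate [-42.5 -74.2 273.7] Fcrate [ 1.  -0.2 -0.9] w 0.3 q [-0.36  0.14  1.48  0.    1.52 -0.2 ]
water 10.8
amber 11.8
dish 13.8
tweezers 13.2
jar 12.8
handle change since last 8.6
the job is handed in; nothing more can be done
None
```

The crate is shut and bolted, and I handed the job in at about 22 s, with no verdict reported.

- **Finding the keeper:** I drew the hatch down by the bolt handle, and the first try slid the bolt over the top of a low-set loop. I felt that, drew it back, lowered the hatch, touched the loop's face at about 10 N and eased down until the bolt entered.
- **Bolt and handle:** The bolt slid on its own drag to the end of its slot, which I felt as a stop at about 8 N. I tipped the handle over and pressed it down with closed fingers. It met a firm stop at the same height twice, at about 13 N on the tool.

**Last checks:**
- **Hatch:** it looked flush in the last pictures, and it stayed shut after I let go.
- **Bolt:** it shows through the keeper, and by feel is about 40 mm home.
- **Bystanders:** the jar, tweezers, brown bottle, dish and water bottle look unmoved in image differences. I compared the nippers only before the last moves, and did not check the kit box.

**Checks that disagreed:** The handle angle is not settled. Triangulating its end gave about 1.36 rad, which is thin against the 1.3 needed, while the firm stop suggests about 1.5. My estimated bolt-axis height is about 2–4 mm uncertain. The top-view difference for the water bottle was large, which I put down to the arm covering it; the side view showed it unchanged.

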